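Press the caps home on a rack of sample bottles, one row, turn the rack, the other row

TASK

The six bottles in the white rack have their blue caps only set on. Press them home with the hand capping press, one row of three at a time: slide the rack in under the raised press bar, pull the red-handled lever down to its stop and let it come up again, then turn the rack end for end so the other row meets the bar and press that too. Leave the rack standing flat in the press, caps all home, with the lever up again; keep the rack upright throughout and leave the other things on the bench where they are.

Things in the scene. Friction and masses are not known exactly. Their poses are not given: they have to be found in the camera images.
- rack: white rack, 120 (x) by 150 (y) mm, about 0.45 kg, loose on the bench. Origin: centre of its underside, z up. Two rows of three amber bottles, 38 mm across, fixed in the rack: at x = +38 and -38, y = -50, 0, +50 mm. Cap tops 94 mm above the underside when loose, 86 when home. The rows are alike: half a turn about z swaps them
- rack_grip (a point): centre of the square blue grip, 26 by 26 mm and 46 mm high, on a thin post in the middle of the rack: 188 mm above the rack's underside (grip from 165 to 211 mm), sides parallel to the rack's. Take the rack here from above, either way across, firmly: the load hangs 140 mm below, so the rack swings or slips if it is jerked
- row_a (a point): point on the rack's underside below the row at rack x = +38 mm
- row_b (a point): point on the rack's underside below the row at rack x = -38 mm
- press: hand capping press bolted to the bench: grey base plate 12 mm thick (x -111 to +61, y +-116 mm), two columns at y = +-103 mm, white bridge over them, top at 172 mm (nuts 178). Origin: bench level, straight below the long axis of the press bar, which runs along y; x points from the open front to the back, z up. The rack comes in from the front, rows parallel to the bar
- press_seat (a point): where the middle of the rack's underside is when the rack stands on the base plate against the back stop: press x = -39, y = 0, z = 12 mm. The stop's face is at press x = +23, 50 mm high. Side guides 12 mm high above the plate, inner faces at y = +-81 mm, from x = -90 to +25 mm, flared in front of that to x = -110
- press_bar (a point): point on top of the base plate straight below the middle of the press bar (press x = 0, y = 0, z = 12 mm). The bar is 28 mm wide (x), 158 mm long (y); its underside is 114 mm above the bench when up, 98 mm when down. Only the row at the back of the rack goes under it
- press_lever (a joint): angle in rad of the press lever: 0 = up (bar raised), 1.15 = pulled down to its stop (bar fully down). The bar goes down 13.85 mm per rad. A spring brings lever and bar up again when let go; pulling takes about 3 to 10 N at the grip
- lever_grip (a point): middle of the lever's red round grip, 22 mm across, 85 mm long, parallel to press y at press y = +181 mm, free all round. It swings 170 mm from an axis parallel to press y through press x = 0, z = 160 mm: from x = -98, z = 299 mm (up) forwards and down to x = -165, z = 128 mm. Take it from above, closing along press x; it turns in the fingers
- cap_a1 (a joint): travel in m of the blue snap cap (34 mm across, 14 mm high) on the bottle at rack x = +38 mm, y = -50 mm: 0 = only set on, 0.008 = pressed fully home. A cap stays where it is pressed (takes about 11 N)
- cap_a2 (a joint): travel in m of the blue snap cap (34 mm across, 14 mm high) on the bottle at rack x = +38 mm, y = +0 mm: 0 = only set on, 0.008 = pressed fully home. A cap stays where it is pressed (takes about 11 N)
- cap_a3 (a joint): travel in m of the blue snap cap (34 mm across, 14 mm high) on the bottle at rack x = +38 mm, y = +50 mm: 0 = only set on, 0.008 = pressed fully home. A cap stays where it is pressed (takes about 11 N)
- cap_b1 (a joint): travel in m of the blue snap cap (34 mm across, 14 mm high) on the bottle at rack x = -38 mm, y = -50 mm: 0 = only set on, 0.008 = pressed fully home. A cap stays where it is pressed (takes about 11 N)
- cap_b2 (a joint): travel in m of the blue snap cap (34 mm across, 14 mm high) on the bottle at rack x = -38 mm, y = +0 mm: 0 = only set on, 0.008 = pressed fully home. A cap stays where it is pressed (takes about 11 N)
- cap_b3 (a joint): travel in m of the blue snap cap (34 mm across, 14 mm high) on the bottle at rack x = -38 mm, y = +50 mm: 0 = only set on, 0.008 = pressed fully home. A cap stays where it is pressed (takes about 11 N)
- beaker: bystander: white plastic beaker, 90 mm across, 115 mm high; origin at the centre of its underside
- reagent: bystander: amber reagent bottle, 72 mm across, 150 mm high; origin at the centre of its underside
- bar_box: bystander: open white box of stirrer bars, 100 by 150 mm, 35 mm high; origin at the centre of its underside
- timer: bystander: flat white timer, 65 by 75 mm, 16 mm high; origin at the centre of its underside
- tip_box: bystander: blue tip box with clear lid, 85 by 125 mm, 67 mm high; origin at the centre of its underside

How it is judged:
On the way, in this order (a step that is already met when the one before it is completed fails the run):
1. one row of caps is pressed home by the press with the lever down, the other row still untouched (((value of joint each of cap_a1, cap_a2, cap_a3 above 0.0065 m and value of joint each of cap_b1, cap_b2, cap_b3 below 0.002 m and value of joint press_lever above 0.9 rad and horizontal distance between row_a and press_bar below 0.03 m) or (value of joint each of cap_b1, cap_b2, cap_b3 above 0.0065 m and value of joint each of cap_a1, cap_a2, cap_a3 below 0.002 m and value of joint press_lever above 0.9 rad and horizontal distance between row_b and press_bar below 0.03 m))), for 0.1 s.
2. the rack is turned end for end and the other row is under the press bar (((value of joint each of cap_a1, cap_a2, cap_a3 above 0.0065 m and value of joint each of cap_b1, cap_b2, cap_b3 below 0.002 m and horizontal distance between row_b and press_bar below 0.03 m) or (value of joint each of cap_b1, cap_b2, cap_b3 above 0.0065 m and value of joint each of cap_a1, cap_a2, cap_a3 below 0.002 m and horizontal distance between row_a and press_bar below 0.03 m))), for 0.1 s.
3. the other row is pressed home too, with the lever down (value of joint each of cap_a1, cap_a2, cap_a3, cap_b1, cap_b2, cap_b3 above 0.0065 m and value of joint press_lever above 0.9 rad), for 0.1 s.
At the end, for the whole second after the job is handed in: all six caps pressed at least 6.5 of their 8 mm, the rack standing flat on the press's base plate (upright within 0.04 rad) with a row still under the bar (middle of the row within 30 mm of the middle of the bar), let go and at rest, the lever up again (below 0.15 rad) (value of joint each of cap_a1, cap_a2, cap_a3, cap_b1, cap_b2, cap_b3 above 0.0065 m and value of joint press_lever below 0.15 rad and horizontal distance between any of row_a, row_b and press_bar below 0.03 m and z of rack in the frame of press below 0.017 m and angle between rack's own z axis and vertical below 0.04 rad and linear speed of rack below 0.02 m/s and angular speed of rack below 0.1 rad/s); the robot touches nothing.
It fails at once if the rack is tipped by more than 0.35 rad (angle between rack's own z axis and vertical above 0.35 rad).
It fails at once if another thing on the bench is moved by more than 30 mm (distance of any of beaker, reagent, bar_box, timer, tip_box from where it was at the start of the episode above 0.03 m).
It also fails if it takes over 72 s, if anything falls off the work surface, if the arm or the gripper's body presses on something with over 40 N, if the wrist force passes 120 N, or if a joint passes its speed limit or range.

ROBOT

A 7-joint arm with a two-finger parallel gripper is mounted at the origin on the work surface. World frame = base frame: x ahead of the robot, y to its left, z up, the work surface at z = 0. Lengths are in m, angles in rad, forces in N, time in s.
With the tool pointing down it reaches from about 0.4 to 0.85 m from the base axis. Payload 4.5 kg.
Tool frame: the origin (TCP) lies midway between the tips of the shut fingers; the grasp point (between the pads) lies 19 mm behind it; z points along the fingers, y is the line along which they close (so a half turn about z gives the same grasp; the last joint's range is limited). The gripper opens to 85 mm and grips with 20 to 120 N. Pads are 22 mm wide; open, the fingers measure 114 mm over their backs; the gripper's body (76 mm by 85 mm) begins 54 mm behind the grasp point. The pads swing forward as they close: fully open they stand 13 mm farther back than shut.
Start: joints at [1.179, 0.689, -0.195, 1.565, 0.157, 0.902, -0.215], TCP at [0.258, -0.569, 0.231] pointing down, gripper open.
Joint ranges: [-3.01, 3.01], [-0.46, 2.08], [-1.47, 1.51], [0.13, 2.56], [-1, 4.14], [0.04, 2.09], [-2.66, 2.66]. Speed limits (rad/s): [2.57, 2.57, 3.14, 3.14, 3.14, 3.14, 3.14].

INTERFACE

Orientations are given as a unit quaternion [w, x, y, z].
In Python, from plant import robot gives the robot as it stands.
- The arm moves only by the tool carry_out, never from a script. Its arguments are lists of equal length, an entry for each row: "rot": the turn, a rotation vector about the world's x, y, z in rad, a list of three; "translation": the shift along the world's x, y, z in mm, a list of three; "hand": the opening, from 0 (shut) to 1 (fully open). In form: {"rot": [[ax, ay, az], ...], "translation": [[x, y, z], ...], "hand": [hand, ...]}. A call has 1 to 20 rows; each row shifts and turns the commanded pose from where the row before left it; what a row does not reach is not made up. A row lasts 1/8 s, in which the tool goes at most 62.5 mm and 10.7 degrees, less where a joint would pass 70% of its speed; a pose out of reach is approached as far as the arm can. A call is refused whole if a number of a shift passes 62.5 or a number of a turn 0.188, either way. A call with a gripper value outside its range is refused whole. The fingers move at their own pace and stop on an object; the grip force is fixed at half the most. Time passes only in rows, so rows that do not move let the fingers close. It gives the time, the measured TCP pose, the force, the opening and the grip force at its end, in the units of the state.
- robot.get_obs(): the state, without advancing time (a new reading comes with each control period).
- robot.read_camera(name): name is "scene" or "top"; returns a dict with "color" (384x512x3 uint8, red, green, blue), "range_z" (384x512 float32, m along the optical axis (not along the pixel's ray), 0 where there is no reading), "K" (3x3 intrinsics, pixels), "world_to_cam" (4x4, takes a point from world to camera coordinates). Camera axes: x right, y down, z forward; pixel columns grow to the right and rows downward; lengths in m; the calibration is good to about 2 mm. A picture is of the moment at which its call begins.
- robot.close_job(): hands the job in; it is judged then, once.
The state is a dict: "time_s": time; "joint_pos": joint angles; "joint_velocities": joint speeds; "joint_torque": joint torques, N m; "tool_pos": TCP position; "tcp_rot": TCP orientation; "ft_force": force on the tool from outside, world axes, zero at the start; "wrist_torque": the same for the moment, N m; "grip_width": finger opening in m; "grasp_force": force on a finger pad.
Only numpy, scipy, OpenCV 4.12 (cv2) and the standard library are available. Lean on these libraries where they do the work, as an engineer would, in place of code of your own. Each camera call takes 0.05 s, during which the arm holds its last target. There are 200 camera calls.

## Working session

There is one attempt and no reset: what is moved stays moved. The work goes in short steps, Python scripts to look and compute and a tool call to move; the robot and the scene stay as the last step left them, time stands still between calls to the robot, and variables do not carry over. Pictures are saved under pics/ and viewed, at most 10 in all, crops included, and the job is handed in when it is done.

Besides the shell and the picture viewer there is one more tool, called as name(argument=value, ...), one argument or row to a line, values as JSON. carry_out: Moves the arm, as the interface text tells. Its arguments: {"type":"object","properties":{"rot":{"type":"array","items":{"type":"array","items":{"type":"number"}}},"translation":{"type":"array","items":{"type":"array","items":{"type":"number"}}},"hand":{"type":"array","items":{"type":"number"}}},"required":["rot","translation","hand"]}

```bash
mkdir -p pics
cat > h.py <<'E'
from plant import robot
import numpy as np, cv2
def cam(n):
    c=robot.read_camera(n); z=c["range_z"]; K=c["K"]; v,u=np.mgrid[:384,:512]
    P=np.stack([(u-K[0,2])/K[0,0]*z,(v-K[1,2])/K[1,1]*z,z,np.ones_like(z)],-1)@np.linalg.inv(c["world_to_cam"]).T
    P=P[...,:3]; P[z==0]=np.nan
    return c["color"],P
def pic(img,n): cv2.imwrite(f"pics/{n}.png",img[...,::-1])
E
python3 - <<'E'
from h import *
a,P=cam("scene"); b,Q=cam("top")
np.savez("s0.npz",a=a,P=P,b=b,Q=Q)
pic(np.concatenate([cv2.resize(a,(400,300)),cv2.resize(b,(400,300))],1),"p0")
pic(cv2.resize(b,(768,576)),"p1")
print({k:np.round(v,3) for k,v in robot.get_obs().items()})
E
```

```text
{'time_s': np.float64(0.1), 'joint_pos': array([ 1.179,  0.69 , -0.194,  1.566,  0.157,  0.902, -0.215]), 'joint_velocities': array([ 0.001, -0.001, -0.002, -0.004,  0.   ,  0.001,  0.002]), 'joint_torque': array([-3.0000e-03, -5.4061e+01, -1.2720e+00, -1.5899e+01,  9.0000e-03,
        4.0000e-03, -0.0000e+00]), 'tool_pos': array([ 0.258, -0.569,  0.231]), 'tcp_rot': array([-0.001,  0.977,  0.211, -0.   ]), 'ft_force': array([-0.284,  0.186, -0.282]), 'wrist_torque': array([-0.008, -0.   ,  0.054]), 'grasp_force': np.float64(0.0), 'grip_width': np.float64(0.085)}
```

View pics/p0.png

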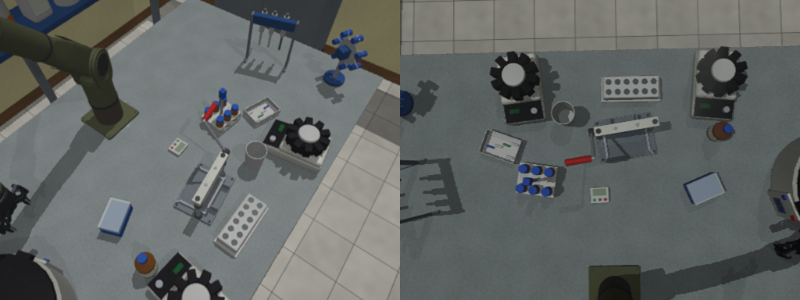

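View pics/p1.png

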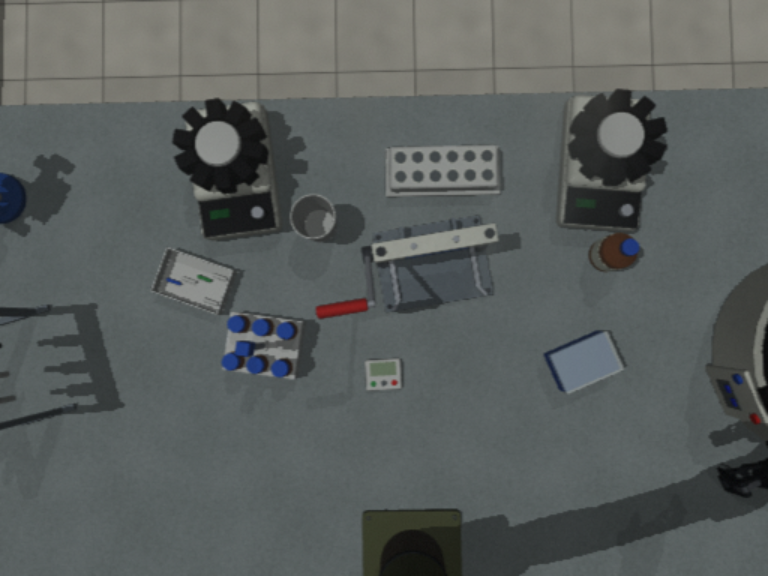

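The top view shows the rack at about (262,345) and the press at (435,260), its front towards the robot. The lever grip is at (342,308), the timer at (383,375) and the bar box at (195,280). These are pixels in the 768-wide image.

Run:
```python
from h import *
d=np.load("s0.npz")
for n,i,p in(("top","b","Q"),("scene","a","P")):
    im=d[i];P=d[p];h=cv2.cvtColor(im,cv2.COLOR_RGB2HSV); X,Y,Z=P[...,0],P[...,1],P[...,2]
    blue=(h[...,0]>100)&(h[...,0]<130)&(h[...,1]>140)&(h[...,2]>50)
    red=((h[...,0]<6)|(h[...,0]>174))&(h[...,1]>160)
    print(n)
    g=blue&(Z>.2)&(Z<.22)&(X<.8)&(Y>.1)
    print(" griptop",g.sum(),P[g].mean(0).round(4) if g.any() else 0)
    m=blue&(Z>.088)&(Z<.10)&(Y>.1)&(X<.8)
    k,l,st,_=cv2.connectedComponentsWithStats(m.astype(np.uint8))
    for j in range(1,k):
        if st[j,4]>12: q=P[l==j]; print(" cap",st[j,4],q.mean(0).round(4),(q.min(0)/2+q.max(0)/2).round(4))
    m=red&(Z>.2)&(Z<.35)
    q=P[m]; 
    if len(q): 
        r=cv2.minAreaRect((q[:,:2]*1000).astype(np.float32)); print(" lever",m.sum(),q.mean(0).round(4),q.max(0).round(4),r)
    m=(h[...,1]<60)&(h[...,2]>120)&(Z>.16)&(Z<.185)&(X>.4)&(X<.75)&(abs(Y)<.25)
    q=P[m]; r=cv2.minAreaRect((q[:,:2]*1000).astype(np.float32)); print(" bridge",m.sum(),q.mean(0).round(4),np.median(q[:,2]),r)
    m=(Z>.008)&(Z<.016)&(X>.4)&(X<.75)&(abs(Y)<.2)
    q=P[m]; r=cv2.minAreaRect((q[:,:2]*1000).astype(np.float32)); print(" plate",m.sum(),r)
    t=(X>.3)&(X<.42)&(abs(Y-.05)<.12)&(Z>.01)&(Z<.03); q=P[t]; print(" timer",t.sum(),q.min(0).round(3),q.max(0).round(3))
    for nm,x0,x1,y0,y1 in(("box",.45,.7,.3,.55),("beaker",.6,.8,.12,.3),("tip",.3,.5,-.4,-.15),("reag",.55,.75,-.4,-.2)):
        t=(X>x0)&(X<x1)&(Y>y0)&(Y<y1)&(Z>.025); q=P[t]
        if len(q): print(" ",nm,t.sum(),q.min(0).round(3),q.max(0).round(3))
```

```text
top
 griptop 86 [0.4542 0.3004 0.2099]
 cap 86 [0.4998 0.3445 0.0933] [0.4998 0.3448 0.0934]
 cap 92 [0.4924 0.2954 0.0934] [0.4915 0.296  0.093 ]
 cap 82 [0.4847 0.2457 0.0931] [0.4847 0.2454 0.0932]
 cap 92 [0.4248 0.3559 0.0933] [0.424  0.3564 0.0937]
 cap 92 [0.4176 0.3065 0.0933] [0.4172 0.3069 0.0929]
 cap 93 [0.41   0.2576 0.0932] [0.4105 0.2579 0.0931]
 lever 250 [0.522  0.1117 0.3077] [0.5346 0.1522 0.313 ] ((522.1527099609375, 111.55119323730469), (18.638465881347656, 81.52208709716797), 8.639063835144043)
 bridge 897 [ 0.6451 -0.05    0.1713] 0.17131704012691218 ((645.202392578125, -50.87897491455078), (34.28645324707031, 232.67868041992188), 8.447039604187012)
 plate 2298 ((589.781982421875, -2.08203125), (367.3337707519531, 343.6939697265625), 9.123846054077148)
 timer 464 [0.357 0.017 0.01 ] [0.42  0.093 0.024]
  box 954 [0.45  0.3   0.025] [0.7   0.539 0.213]
  beaker 917 [0.665 0.143 0.025] [0.8   0.3   0.147]
  tip 1168 [ 0.348 -0.4    0.026] [ 0.473 -0.283  0.075]
  reag 887 [ 0.603 -0.4    0.025] [ 0.75  -0.314  0.117]
scene
 griptop 221 [0.686  0.7157 0.2096]
 cap
[... 266 characters left out ...]
 lever 144 [0.5255 0.1101 0.3094] [0.537  0.1503 0.3169] ((524.6771850585938, 109.83843994140625), (19.891155242919922, 81.68959045410156), 6.054101943969727)
 bridge 792 [ 0.6474 -0.0565  0.1729] 0.17291093389475143 ((644.9275512695312, -48.35670471191406), (37.00318908691406, 240.74163818359375), 8.351147651672363)
 plate 1825 ((572.0071411132812, 3.1749725341796875), (370.3424987792969, 344.0785217285156), 89.36658477783203)
 timer 308 [0.359 0.015 0.01 ] [0.42  0.091 0.024]
  box 663 [0.45  0.3   0.025] [0.7   0.539 0.215]
  beaker 1198 [0.666 0.138 0.025] [0.8   0.3   0.153]
  tip 1138 [ 0.351 -0.4    0.026] [ 0.475 -0.286  0.075]
  reag 690 [ 0.611 -0.4    0.034] [ 0.75  -0.315  0.114]
```

carry_out(
  rot=[
    [0,0,0.12],
    [0,0,0.13],
    [0,0,0.13],
    [0,0,0.13],
    [0,0,0.13],
    [0,0,0.13],
    [0,0,0.13],
    [0,0,0.13],
    [0,0,0.13],
    [0,0,0.13],
    [0,0,0.13],
    [0,0,0.13],
    [0,0,0.13],
    [0,0,0.13],
    [0,0,0.13],
    [0,0,0.13],
    [0,0,0.13],
    [0,0,0.13],
    [0,0,0.13],
    [0,0,0.106],
  ],
  translation=[
    [0,0,60],
    [32,44,0],
    [32,44,0],
    [32,44,0],
    [32,44,0],
    [34,43,0],
    [1,50,0],
    [1,50,0],
    [1,50,0],
    [1,50,0],
    [1,50,0],
    [1,50,0],
    [1,50,0],
    [1,50,0],
    [2,50,0],
    [5,40,0],
    [5,40,0],
    [5,40,0],
    [5,40,0],
    [5,41,0],
  ],
  hand=[1,1,1,1,1,1,1,1,1,1,1,1,1,1,1,1,1,1,1,1],
)

```text
time_s: 2.6
tool_pos: [0.4553, 0.3016, 0.2909]
tcp_rot: [-0.0, 0.073, 0.997, -0.0]
ft_force: [-0.2, 0.3, 0.1]
grip_width: 0.0853
grasp_force: 0.0
```

```bash
cat >> h.py <<'E'
O=np.array([.6455,-.051]); YAW=np.radians(8.45)
R=np.array([[np.cos(YAW),-np.sin(YAW)],[np.sin(YAW),np.cos(YAW)]])
def w(x,y): return O+R@np.array([x,y])
def yaw(): 
    from scipy.spatial.transform import Rotation as T
    o=robot.get_obs(); q=o["tcp_rot"]; m=T.from_quat([*q[1:],q[0]]).as_matrix()
    return np.degrees(np.arctan2(m[1,1],m[0,1])), m[:,2]
E
python3 - <<'E'
from h import *
o=robot.get_obs(); print(o["time_s"],o["tool_pos"].round(4),yaw(),o["joint_pos"].round(2))
d=np.load("s0.npz")
for p in "QP":
    P=d[p].reshape(-1,3); q=P.copy(); q[:,:2]=(P[:,:2]-O)@R
    s=lambda x0,x1,y0,y1,z0,z1:q[(q[:,0]>x0)&(q[:,0]<x1)&(q[:,1]>y0)&(q[:,1]<y1)&(q[:,2]>z0)&(q[:,2]<z1)]
    for x0 in(-105,-85,-65,-45):
        t=s(x0/1e3,(x0+20)/1e3,-.14,.14,.008,.03); g=t[t[:,2]>.019]
        print(x0,len(t),(t[:,1].min()*1e3).round(1),(t[:,1].max()*1e3).round(1),'guides',[(g[g[:,1]*sg>0][:,1]*1e3).round(1).tolist()[:8] for sg in(-1,1)])
    for y0 in(-100,-50,0,50):
        t=s(-.14,-.05,y0/1e3,(y0+50)/1e3,.008,.017); print('front',y0,(t[:,0].min()*1e3).round(1))
        t=s(-.04,.04,y0/1e3,(y0+50)/1e3,.165,.18); print('bridge x',(t[:,0].min()*1e3).round(1),(t[:,0].max()*1e3).round(1))
    t=s(-.03,.03,-.15,.15,.165,.18); print('bridge y',t[:,1].min(),t[:,1].max())
E
```

```text
2.6 [0.4553 0.3016 0.2909] (np.float64(81.59916926205894), array([-5.11179292e-04, -8.69152246e-04, -9.99999492e-01])) [-0.14  0.64 -0.92  1.71  0.57  1.08  0.19]
-105 411 -114.3 116.5 guides [[-87.9, -81.2, -84.2, -87.0, -81.0, -83.0, -87.0, -85.3], [84.6, 91.3, 88.2, 85.1, 82.0, 88.8, 85.6, 89.3]]
-85 403 -114.4 116.0 guides [[-81.3, -84.8, -87.5, -81.0, -83.7, -87.5, -83.8, -79.8], [87.7, 84.6, 81.5, 91.3, 88.2, 85.1, 91.9, 88.7]]
-65 398 -114.5 116.6 guides [[-82.1, -84.5, -87.9, -84.2, -87.6, -80.9, -84.1, -86.9], [26.8, 90.8, 87.7, 84.6, 91.3, 88.2, 85.1, 91.9]]
-45 404 -114.2 116.6 guides [[-79.4, -82.5, -85.0, -87.6, -81.2, -85.0, -87.6, -78.3], [90.8, 87.7, 84.6, 91.3, 88.2, 85.1, 91.8, 88.7]]
front -100 -110.7
bridge x -18.1 18.0
front -50 -110.7
bridge x -19.3 18.2
front 0 -110.7
bridge x -18.7 18.4
front 50 -110.8
bridge x -17.9 18.0
bridge y -0.11690344779685219 0.13870404786768578
-105 372 -117.0 115.2 guides [[-20.0, -19.7, -27.9, -32.1, -85.3, -84.6, -93.0, -90.7], [107.1, 96.3, 101.2, 90.7, 94.2, 92.1, 92.2, 87.9]]
-85 374 -116.8 116.2 guides [[-16.7, -84.9, -81.4, -87.0, -86.0, -83.2, -82.8, -88.4], [90.1, 84.2, 85.4, 88.1, 90.4, 80.6, 82.7, 84.5]]
-65 229 -116.4 116.8 guides [[-84.0, -81.2, -88.4, -87.4, -84.6, -82.7, -80.9, -90.9], [86.6, 87.6, 89.7, 81.3, 82.2, 85.8, 86.7, 80.4]]
-45 78 -116.3 -70.0 guides [[-86.0, -82.4, -83.9, -91.0, -88.0, -86.2, -85.7, -84.1], []]
front -100 -109.4
bridge x -17.3 19.6
front -50 -123.8
bridge x -17.0 19.4
front 0 -110.2
bridge x -18.0 19.6
front 50 -109.9
bridge x -17.3 19.0
bridge y -0.11877496872055722 0.1389169277669957
```

carry_out(
  rot=[
    [0,0,-0.005],
    [0,0,0],
    [0,0,0],
    [0,0,0],
    [0,0,0],
    [0,0,0],
    [0,0,0],
    [0,0,0],
    [0,0,0],
  ],
  translation=[
    [0,-1,-40],
    [0,0,-40],
    [0,0,-30],
    [0,0,-13],
    [0,0,0],
    [0,0,0],
    [0,0,0],
    [0,0,0],
    [0,0,0],
  ],
  hand=[1,1,1,1,1,0,0,0,0],
)

```text
time_s: 3.72
tool_pos: [0.4556, 0.3006, 0.1689]
tcp_rot: [0.001, 0.077, 0.997, 0.001]
ft_force: [0.9, 1.8, 1.3]
grip_width: 0.0254
grasp_force: 60.4
```

carry_out(
  rot=[
    [0,0,0],
    [0,0,0],
    [0,0,0],
    [0,0,0],
    [0,0,0.015],
    [0,0,0.025],
    [0,0,0.03],
    [0,0,0.03],
    [0,0,0.03],
    [0,0,0.03],
    [0,0,0.03],
    [0,0,0.03],
    [0,0,0.03],
    [0,0,0.024],
    [0,0,0.015],
    [0,0,0.01],
    [0,0,0],
    [0,0,0],
    [0,0,0],
    [0,0,0],
  ],
  translation=[
    [0,0,10],
    [0,0,20],
    [0,0,20],
    [-5,-10,0],
    [-10,-20,0],
    [-10,-25,0],
    [-10,-30,0],
    [-5,-30,0],
    [0,-30,0],
    [0,-30,0],
    [0,-30,0],
    [0,-30,0],
    [0,-30,0],
    [0,-30,0],
    [0,-28,0],
    [0,-22,0],
    [0,-11,0],
    [0,-5,0],
    [0,0,0],
    [0,0,0],
  ],
  hand=[0,0,0,0,0,0,0,0,0,0,0,0,0,0,0,0,0,0,0,0],
)

```text
time_s: 6.22
tool_pos: [0.4153, -0.0603, 0.2184]
tcp_rot: [0.0, -0.073, 0.997, 0.0]
ft_force: [0.1, -0.4, -3.8]
grip_width: 0.0258
grasp_force: 59.8
```

```bash
cat >> h.py <<'E'
def rack():
    im,P=cam("top"); h=cv2.cvtColor(im,cv2.COLOR_RGB2HSV)
    q=P.copy(); q[...,:2]=(P[...,:2]-O)@R
    t=robot.get_obs()["tool_pos"]
    blue=(h[...,0]>100)&(h[...,0]<130)&(h[...,1]>140)&(h[...,2]>40)
    m=blue&(q[...,2]>.08)&(q[...,2]<.17)&(np.linalg.norm(P[...,:2]-t[:2],axis=-1)<.12)
    k,l,st,_=cv2.connectedComponentsWithStats(m.astype(np.uint8))
    for j in range(1,k):
        if st[j,4]>15: print(" cap px",st[j,4],"press frame",(q[l==j].mean(0)*1e3).round(1))
    print("tcp press",((t[:2]-O)@R*1e3).round(1),"z",t[2].round(4),"yaw-press",np.round(yaw()[0]-8.45,2),yaw()[1].round(3))
    return im
E
python3 - <<'E'
from h import *
im=rack(); pic(cv2.resize(im[100:292,100:356],(768,576)),"p2"); print(robot.get_obs()["joint_pos"].round(2))
E
```

```text
cap px 58 press frame [-187.2  -25.5  143.3]
 cap px 101 press frame [-191.1   26.5  143.2]
 cap px 103 press frame [-192.    75.4  142.3]
 cap px 23 press frame [-269.1   86.5  142.8]
tcp press [-229.1   24.6] z 0.2184 yaw-press 89.89 [ 0.     0.001 -1.   ]
[ 0.68  0.62 -1.02  2.14  0.76  0.8   0.88]
```

View pics/p2.png

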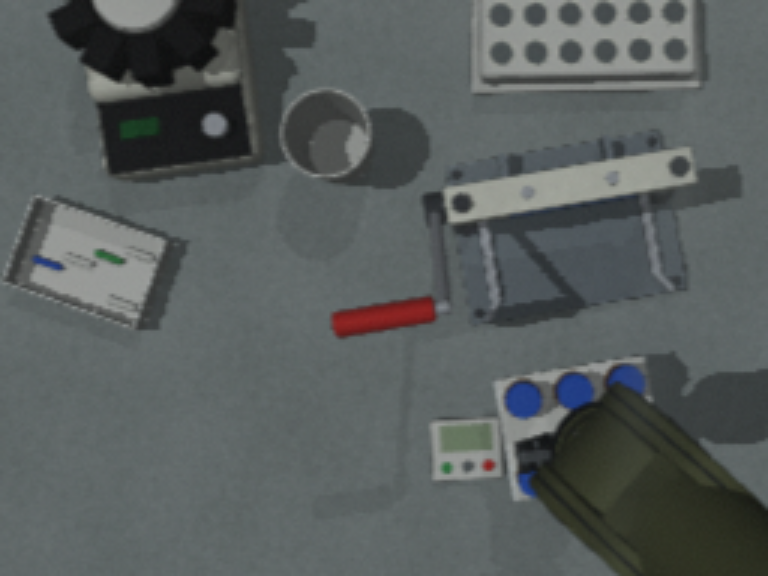

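carry_out(
  rot=[
    [0,0,0],
    [0,0,0],
    [0,0,0],
    [0,0,0],
    [0,0,0],
    [0,0,0],
    [0,0,0],
    [0,0,0],
    [0,0,0],
    [0,0,0],
    [0,0,0],
    [0,0,0],
    [0,0,0],
  ],
  translation=[
    [10,0,0],
    [20,-1,0],
    [25,-1,0],
    [25,-1,0],
    [25,-1,0],
    [22,0,0],
    [13,0,0],
    [6,0,0],
    [0,0,-8],
    [0,0,-12],
    [0,0,-9],
    [0,0,-5],
    [0,0,0],
  ],
  hand=[0,0,0,0,0,0,0,0,0,0,0,0,0],
)

```text
time_s: 7.9
tool_pos: [0.5609, -0.0653, 0.1839]
tcp_rot: [-0.0, -0.072, 0.997, 0.0]
ft_force: [-0.1, -0.4, -4.4]
grip_width: 0.0256
grasp_force: 59.7
```

Run:
```python
from h import *
rack(); print(robot.get_obs()["ft_force"])
```

```text
cap px 70 press frame [-50.   52.2 108.5]
 cap px 66 press frame [-129.1    4.4  108.4]
 cap px 98 press frame [-125.8   49.5  108.3]
tcp press [-85.5  -1.6] z 0.1843 yaw-press 89.82 [-0.  0. -1.]
[-0.1018061   0.62904487 -3.05913642]
```

carry_out(
  rot=[
    [0,0,0],
    [0,0,0],
    [0,0,0],
    [0,0,0],
    [0,0,0],
    [0,0,0],
    [0,0,0],
  ],
  translation=[
    [6,1,0],
    [10,2,0],
    [12,2,0],
    [11,2,0],
    [6.5,1,0],
    [0,0,0],
    [0,0,0],
  ],
  hand=[0,0,0,0,0,0,0],
)

```text
time_s: 8.82
tool_pos: [0.6062, -0.0573, 0.1842]
tcp_rot: [-0.0, -0.072, 0.997, -0.0]
ft_force: [-0.4, -0.1, -3.7]
grip_width: 0.0251
grasp_force: 59.8
```

Run:
```python
from h import *
rack(); print(robot.get_obs()["ft_force"])
```

```text
cap px 101 press frame [-80.3   1.6 108.2]
 cap px 97 press frame [-79.7  50.6 109. ]
tcp press [-39.8  -0.5] z 0.1842 yaw-press 89.82 [-0.001 -0.    -1.   ]
[-0.29801531 -0.07330103 -3.39695541]
```

carry_out(
  rot=[
    [0,0,0],
    [0,0,0],
    [0,0,0],
    [0,0,0],
    [0,0,0],
    [0,0,0],
    [0,0,0],
    [0,0,0],
    [0,0,-0.12],
    [0,0,-0.18],
    [0,0,-0.18],
    [0,0,-0.18],
    [0,0,-0.18],
    [0,0,-0.18],
    [0,0,-0.18],
    [0,0,-0.18],
    [0,0,-0.18],
    [0,0,0],
    [0,0,0],
  ],
  translation=[
    [2,0,-1],
    [0,0,-1.5],
    [0,0,-1],
    [0,0,0],
    [0,0,0],
    [0,0,0],
    [0,0,30],
    [0,0,50],
    [0,0,50],
    [0,0,32],
    [-10,10,0],
    [-16,32,0],
    [-16,34,0],
    [-16,34,0],
    [-16,34,0],
    [-12,26,0],
    [0,0,0],
    [0,0,0],
    [0,0,0],
  ],
  hand=[0,0,0,1,1,1,1,1,1,1,1,1,1,1,1,1,1,1,1],
)

```text
time_s: 11.25
tool_pos: [0.5228, 0.1124, 0.3428]
tcp_rot: [0.0, 0.649, 0.76, -0.0]
ft_force: [0.1, 0.4, -0.7]
grip_width: 0.0853
grasp_force: 0.0
```

Run:
```python
from h import *
rack(); o=robot.get_obs(); print(o["tool_pos"],w(-.098,.181),o["joint_pos"].round(2))
im,P=cam("top"); h=cv2.cvtColor(im,cv2.COLOR_RGB2HSV); q=P.copy(); q[...,:2]=(P[...,:2]-O)@R
blue=(h[...,0]>100)&(h[...,0]<130)&(h[...,1]>140)&(h[...,2]>40)
for nm,z0,z1 in(("caps",.1,.12),("grip",.21,.235)):
    m=blue&(q[...,2]>z0)&(q[...,2]<z1)&(q[...,0]>-.2)&(q[...,0]<.1)&(abs(q[...,1])<.12)
    k,l,st,_=cv2.connectedComponentsWithStats(m.astype(np.uint8))
    print(nm,[(st[j,4],(q[l==j].mean(0)*1e3).round(1)) for j in range(1,k) if st[j,4]>15])
```

```text
tcp press [-97.3 179.6] z 0.3427 yaw-press 0.52 [-0. -0. -1.]
[0.52285295 0.11233346 0.34272162] [0.52196657 0.11363441] [ 0.1   0.5  -0.64  1.66  0.33  1.09 -0.48]
caps [(np.int32(91), array([-77.5, -48. , 105.4])), (np.int32(88), array([-77.7,   1.4, 105. ])), (np.int32(85), array([-77.7,  51.5, 105.1]))]
grip [(np.int32(92), array([-39.4,   1.7, 221.7]))]
```

carry_out(
  rot=[
    [0,0,0],
    [0,0,0],
    [0,0,0],
    [0,0,0],
    [0,0,0],
    [0,0,0],
    [0,0,0],
  ],
  translation=[
    [-1,1,-25],
    [0,0,-25],
    [0,0,-12],
    [0,0,0],
    [0,0,0],
    [0,0,0],
    [0,0,0],
  ],
  hand=[1,1,1,1,0,0,0],
)

```text
time_s: 12.22
tool_pos: [0.522, 0.1139, 0.2814]
tcp_rot: [0.0, 0.65, 0.76, 0.0]
ft_force: [1.2, -1.0, -0.1]
grip_width: 0.0325
grasp_force: 0.0
```

carry_out(
  rot=[
    [0,0,0],
    [0,0,0],
    [0,0,0],
    [0,0,0],
    [0,0,0],
    [0,0,0],
    [0,0,0],
    [0,0,0],
    [0,0,0],
    [0,0,0],
    [0,0,0],
    [0,0,0],
    [0,0,0],
    [0,0,0],
    [0,0,0],
    [0,0,0],
  ],
  translation=[
    [0,0,0],
    [0,0,0],
    [-12.8,-1.9,-10],
    [-11.7,-1.7,-11.2],
    [-10.7,-1.6,-12.3],
    [-9.4,-1.4,-13.3],
    [-8.1,-1.2,-14.1],
    [-6.6,-1,-14.8],
    [-5.3,-0.8,-15.5],
    [-3.8,-0.6,-15.8],
    [-2.3,-0.3,-16.1],
    [-0.7,-0.1,-16.3],
    [0.8,0.1,-16.3],
    [2.4,0.4,-16.2],
    [0,0,0],
    [0,0,0],
  ],
  hand=[0,0,0,0,0,0,0,0,0,0,0,0,0,0,0,0],
)

```text
time_s: 14.22
tool_pos: [0.4518, 0.1032, 0.1087]
tcp_rot: [-0.001, 0.65, 0.76, -0.001]
ft_force: [-4.2, -0.5, 2.4]
grip_width: 0.0203
grasp_force: 77.7
```

Run:
```python
from h import *
o=robot.get_obs(); t=o["tool_pos"]; p=(t[:2]-O)@R; print(p, t[2]+.019, "angle",np.arctan2(-p[0],t[2]+.019-.16)-.614, o["ft_force"],o["grasp_force"])
im,P=cam("scene"); q=P.copy(); q[...,:2]=(P[...,:2]-O)@R; h=cv2.cvtColor(im,cv2.COLOR_RGB2HSV)
m=((h[...,0]<6)|(h[...,0]>174))&(h[...,1]>160)&(q[...,1]>.12)&(q[...,1]<.24)&(q[...,0]<0)&(q[...,0]>-.3)
print(m.sum(),np.nanmean(q[m],0),np.nanmax(q[m],0))
pic(cv2.resize(im[130:322,150:406],(768,576)),"p3")
```

```text
[-0.16896332  0.18102664] 0.12766873357992442 angle 1.1458616839175306 [-4.21950689 -0.54661045  2.36277984] 77.6918077468872
64 [-0.17101339  0.16101856  0.14463082] [-0.15805689  0.1925004   0.189089  ]
```

View pics/p3.png

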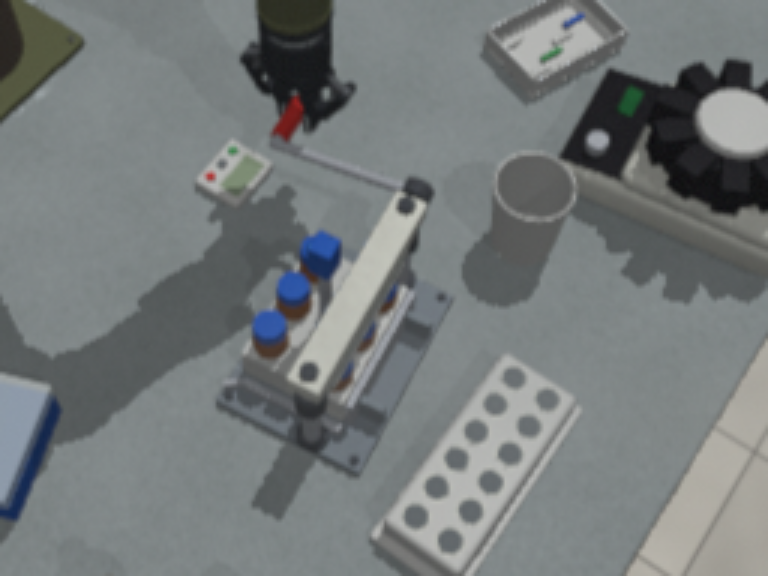

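The lever arm lies almost level, from (275,145) to (430,190), and the rack is seated under the bar. I'll check for the stop with a small extra pull.

carry_out(
  rot=[
    [0,0,0],
    [0,0,0],
    [0,0,0],
  ],
  translation=[
    [1.5,0.2,-4],
    [0,0,-2],
    [0,0,0],
  ],
  hand=[0,0,0],
)

```text
time_s: 14.65
tool_pos: [0.4526, 0.1034, 0.1031]
tcp_rot: [-0.001, 0.65, 0.76, -0.002]
ft_force: [-9.4, -1.9, 9.1]
grip_width: 0.0203
grasp_force: 78.2
```

carry_out(
  rot=[
    [0,0,0],
    [0,0,0],
    [0,0,0],
    [0,0,0],
    [0,0,0],
    [0,0,0],
    [0,0,0],
    [0,0,0],
    [0,0,0],
    [0,0,0],
    [0,0,0],
    [0,0,0],
    [0,0,0],
    [0,0,0],
    [0,0,0],
    [0,0,0],
    [0,0,0],
    [0,0,0],
    [0,0,0],
  ],
  translation=[
    [-1.5,-0.2,6],
    [-2.4,-0.4,16.2],
    [-0.8,-0.1,16.3],
    [0.7,0.1,16.3],
    [2.3,0.3,16.1],
    [3.8,0.6,15.8],
    [5.3,0.8,15.5],
    [6.6,1,14.8],
    [8.1,1.2,14.1],
    [9.4,1.4,13.3],
    [10.7,1.6,12.3],
    [11.7,1.7,11.2],
    [12.8,1.9,10],
    [0,0,0],
    [0,0,0],
    [0,0,0],
    [0,0,0],
    [0,0,30],
    [0,0,32],
  ],
  hand=[0,0,0,0,0,0,0,0,0,0,0,0,0,0,1,1,1,1,1],
)

```text
time_s: 17.02
tool_pos: [0.5215, 0.1137, 0.3432]
tcp_rot: [-0.0, 0.65, 0.76, -0.0]
ft_force: [-0.5, -0.3, 0.3]
grip_width: 0.0856
grasp_force: 0.0
```

```bash
cat >> h.py <<'E'
def state():
    for n in("top","scene"):
        im,P=cam(n); h=cv2.cvtColor(im,cv2.COLOR_RGB2HSV); q=P.copy(); q[...,:2]=(P[...,:2]-O)@R
        blue=(h[...,0]>100)&(h[...,0]<130)&(h[...,1]>140)&(h[...,2]>40)
        for nm,z0,z1 in(("caps",.08,.12),("grip",.21,.235)):
            m=blue&(q[...,2]>z0)&(q[...,2]<z1)&(q[...,0]>-.2)&(q[...,0]<.1)&(abs(q[...,1])<.12)
            k,l,st,_=cv2.connectedComponentsWithStats(m.astype(np.uint8))
            print(n,nm,[(int(st[j,4]),(q[l==j].mean(0)*1e3).round(1),np.percentile(q[l==j][:,2]*1e3,90).round(1)) for j in range(1,k) if st[j,4]>10])
        m=((h[...,0]<6)|(h[...,0]>174))&(h[...,1]>160)&(q[...,1]>.12)&(q[...,1]<.24)&(q[...,0]<0)&(q[...,0]>-.3)
        print("lever",m.sum(),(np.nanmean(q[m],0)*1e3).round(1))
E
python3 - <<'E'
from h import *
state(); o=robot.get_obs(); print(o["tool_pos"],yaw()[0], w(-.0395,.0015))
E
```

```text
top caps [(91, array([-77.2, -48.2, 105. ]), np.float64(108.2)), (93, array([-77.7,   1. , 105.5]), np.float64(108.5)), (88, array([-77.9,  51.3, 105.5]), np.float64(109.1))]
top grip [(92, array([-39.4,   1.7, 221.5]), np.float64(224.3))]
lever 30 [-97.5 144.1 307.3]
scene caps [(18, array([-84.9,  46.1, 106.7]), np.float64(109.0)), (81, array([-74.8,  -1.2, 106.4]), np.float64(109.4)), (86, array([-75.3, -50.8, 106.6]), np.float64(109.4))]
scene grip [(87, array([-37. ,  -2.7, 222. ]), np.float64(225.7))]
lever 134 [-98.  175.4 305.5]
[0.5235255  0.11505552 0.34600985] 8.876347769309945 [ 0.60620837 -0.05532066]
```

carry_out(
  rot=[
    [0,0,0.12],
    [0,0,0.18],
    [0,0,0.18],
    [0,0,0.18],
    [0,0,0.18],
    [0,0,0.18],
    [0,0,0.18],
    [0,0,0.18],
    [0,0,0.18],
    [0,0,0],
    [0,0,0],
    [0,0,0],
    [0,0,0],
    [0,0,0],
    [0,0,0],
    [0,0,0],
    [0,0,0],
    [0,0,0],
    [0,0,0],
  ],
  translation=[
    [5,-10,0],
    [16,-32,0],
    [16,-32,0],
    [16,-32,0],
    [16,-32,0],
    [14,-25,0],
    [4,-8,0],
    [0,0,0],
    [0,0,0],
    [0,0,-35],
    [0,0,-45],
    [0,0,-45],
    [0,0,-25],
    [0,0,-12],
    [0,0,0],
    [0,0,0],
    [0,0,0],
    [0,0,0],
    [0,0,0],
  ],
  hand=[1,1,1,1,1,1,1,1,1,1,1,1,1,1,1,0,0,0,0],
)

```text
time_s: 19.5
tool_pos: [0.609, -0.0567, 0.1814]
tcp_rot: [0.001, -0.072, 0.997, 0.0]
ft_force: [-0.3, 1.8, 2.9]
grip_width: 0.0252
grasp_force: 59.7
```

Run:
```python
from h import *
o=robot.get_obs(); print(o["tool_pos"],(o["tool_pos"][:2]-O)@R,yaw()[0]-8.45,o["joint_pos"].round(2),o["ft_force"].round(1),o["grasp_force"],o["grip_width"])
```

```text
[ 0.60901839 -0.056726    0.18140834] [-0.036927 -0.000303] 89.8239470798781 [ 0.5   0.88 -0.93  1.64  0.8   1.04  1.03] [-0.3  1.8  2.9] 59.72642004489899 0.025179635660144056
```

carry_out(
  rot=[
    [0,0,0],
    [0,0,0],
    [0,0,0],
    [0,0,0],
    [0,0,0],
    [0,0,0],
    [0,0,0],
    [0,0,0],
    [0,0,0],
    [0,0,0],
    [0,0,0],
    [0,0,0],
    [0,0,0],
    [0,0,0],
    [0,0,0],
    [0,0,0],
    [0,0,0],
    [0,0,0],
  ],
  translation=[
    [0,0,2.5],
    [-6,-1,0],
    [-12,-2,0],
    [-14,-2,0],
    [-14,-2,0],
    [-4,-1,0],
    [0,0,10],
    [0,0,15],
    [0,0,11],
    [-12,-2,0],
    [-22,-3,0],
    [-25,-3,0],
    [-25,-3,0],
    [-22,-3,0],
    [-16,-3,0],
    [-9,-1,0],
    [0,0,0],
    [0,0,0],
  ],
  hand=[0,0,0,0,0,0,0,0,0,0,0,0,0,0,0,0,0,0],
)

```text
time_s: 21.75
tool_pos: [0.4285, -0.083, 0.2195]
tcp_rot: [0.001, -0.072, 0.997, 0.0]
ft_force: [0.1, -0.9, -4.1]
grip_width: 0.0254
grasp_force: 59.2
```

Run:
```python
from h import *
for n in("top","scene"):
    im,P=cam(n); h=cv2.cvtColor(im,cv2.COLOR_RGB2HSV); q=P.copy(); q[...,:2]=(P[...,:2]-O)@R
    m=(h[...,0]>100)&(h[...,0]<130)&(h[...,1]>140)&(h[...,2]>40)&(q[...,2]>.11)&(q[...,2]<.17)&(q[...,0]>-.33)&(q[...,0]<-.1)&(abs(q[...,1])<.12)
    k,l,st,_=cv2.connectedComponentsWithStats(m.astype(np.uint8))
    print(n,[(int(st[j,4]),(q[l==j].mean(0)*1e3).round(1),np.percentile(q[l==j][:,2]*1e3,80).round(1)) for j in range(1,k) if st[j,4]>10])
o=robot.get_obs(); print(o["tool_pos"],(o["tool_pos"][:2]-O)@R,yaw(),o["joint_pos"].round(2),o["ft_force"].round(1))
```

```text
top [(37, array([-176.7,  -42.5,  136.6]), np.float64(138.3)), (100, array([-181.9,    2.4,  136.1]), np.float64(137.6)), (99, array([-182.5,   51. ,  136.1]), np.float64(137.7)), (74, array([-261. ,   54.4,  143.8]), np.float64(145.8))]
scene [(86, array([-256.4,   -1.5,  144.2]), np.float64(146.6)), (79, array([-180.7,   47.6,  137.2]), np.float64(139.3)), (90, array([-256.7,  -50.6,  143.8]), np.float64(145.4)), (85, array([-180.3,   -1.5,  137.1]), np.float64(139.4)), (91, array([-180.6,  -51. ,  136.7]), np.float64(138.7))]
[ 0.42847096 -0.08288501  0.21939028] [-0.21935846  0.00035273] (np.float64(98.26457784843626), array([ 8.57738926e-04,  6.71673741e-04, -9.99999407e-01])) [ 0.73  0.64 -1.03  2.1   0.76  0.83  0.94] [ 0.6  0.4 -3.3]
```

carry_out(
  rot=[
    [0,0,-0.03],
    [0,0,-0.06],
    [0,0,-0.09],
    [0,0,-0.121],
    [0,0,-0.121],
    [0,0,-0.121],
    [0,0,-0.121],
    [0,0,-0.121],
    [0,0,-0.121],
    [0,0,-0.121],
    [0,0,-0.121],
    [0,0,-0.121],
    [0,0,-0.121],
    [0,0,-0.121],
    [0,0,-0.121],
    [0,0,-0.121],
    [0,0,-0.09],
    [0,0,-0.06],
    [0,0,-0.03],
  ],
  translation=[
    [0,0,0],
    [0,0,0],
    [0,0,0],
    [0,0,0],
    [0,0,0],
    [0,0,0],
    [0,0,0],
    [0,0,0],
    [0,0,0],
    [0,0,0],
    [0,0,0],
    [0,0,0],
    [0,0,0],
    [0,0,0],
    [0,0,0],
    [0,0,0],
    [0,0,0],
    [0,0,0],
    [0,0,0],
  ],
  hand=[0,0,0,0,0,0,0,0,0,0,0,0,0,0,0,0,0,0,0],
)

```text
time_s: 24.22
tool_pos: [0.428, -0.0828, 0.2193]
tcp_rot: [0.0, 0.78, 0.626, 0.0]
ft_force: [-0.2, 0.6, -4.0]
grip_width: 0.0256
grasp_force: 59.3
```

Run:
```python
from h import *
o=robot.get_obs(); print(o["tool_pos"],yaw(),o["joint_pos"].round(2),o["ft_force"].round(1))
```

```text
[ 0.42796466 -0.0828237   0.21934178] (np.float64(-12.541061179976015), array([ 4.16036249e-04,  2.21357310e-04, -9.99999889e-01])) [ 0.4   0.5  -0.47  2.11  0.39  0.61 -0.56] [-0.2  0.6 -4. ]
```

carry_out(
  rot=[
    [0,0,-0.03],
    [0,0,-0.06],
    [0,0,-0.09],
    [0,0,-0.12],
    [0,0,-0.12],
    [0,0,-0.12],
    [0,0,-0.12],
    [0,0,-0.12],
    [0,0,-0.12],
    [0,0,-0.12],
    [0,0,-0.09],
    [0,0,-0.06],
    [0,0,-0.034],
    [0,0,0],
    [0,0,0],
  ],
  translation=[
    [0,0,0],
    [0,0,0],
    [0,0,0],
    [0,0,0],
    [0,0,0],
    [0,0,0],
    [0,0,0],
    [0,0,0],
    [0,0,0],
    [0,0,0],
    [0,0,0],
    [0,0,0],
    [0,0,0],
    [0,0,0],
    [0,0,0],
  ],
  hand=[0,0,0,0,0,0,0,0,0,0,0,0,0,0,0],
)

```text
time_s: 26.1
tool_pos: [0.4277, -0.0831, 0.2193]
tcp_rot: [-0.0, 0.997, 0.075, 0.0]
ft_force: [0.1, -0.8, -3.8]
grip_width: 0.0256
grasp_force: 59.3
```

Run:
```python
from h import *
for n in("top","scene"):
    im,P=cam(n); h=cv2.cvtColor(im,cv2.COLOR_RGB2HSV); q=P.copy(); q[...,:2]=(P[...,:2]-O)@R
    m=(h[...,0]>100)&(h[...,0]<130)&(h[...,1]>140)&(h[...,2]>40)&(q[...,2]>.11)&(q[...,2]<.17)&(q[...,0]>-.33)&(q[...,0]<-.1)&(abs(q[...,1])<.12)
    k,l,st,_=cv2.connectedComponentsWithStats(m.astype(np.uint8))
    print(n,[(int(st[j,4]),(q[l==j].mean(0)*1e3).round(1),np.percentile(q[l==j][:,2]*1e3,80).round(1)) for j in range(1,k) if st[j,4]>10])
o=robot.get_obs(); print(o["tool_pos"],(o["tool_pos"][:2]-O)@R,yaw(),o["joint_pos"].round(2),o["ft_force"].round(1))
```

```text
top [(99, array([-180.8,  -48.3,  143. ]), np.float64(144.8)), (95, array([-178.7,    1.6,  143.3]), np.float64(145.6)), (106, array([-180.3,   50.7,  143.2]), np.float64(145.1)), (75, array([-259.7,   50.6,  135.8]), np.float64(138.0))]
scene [(77, array([-178. ,   47.5,  144.1]), np.float64(146.4)), (80, array([-253.9,   -1.9,  136.2]), np.float64(138.9)), (84, array([-178.1,   -2.6,  144.5]), np.float64(146.5)), (86, array([-253.9,  -51.9,  136.5]), np.float64(138.3)), (92, array([-177.6,  -51.6,  144.2]), np.float64(146.6))]
[ 0.4276804  -0.0832016   0.21932313] [-2.20186959e-01  1.55745433e-04] (np.float64(-81.45550396511628), array([ 3.37713972e-05,  1.96855567e-05, -9.99999999e-01])) [ 0.16  0.47 -0.1   2.13  0.09  0.55 -1.44] [ 0.3 -0.4 -3.9]
```

carry_out(
  rot=[
    [0,0,0],
    [0,0,0],
    [0,0,0],
    [0,0,0],
    [0,0,0],
    [0,0,0],
    [0,0,0],
    [0,0,0],
    [0,0,0],
    [0,0,0],
    [0,0,0],
    [0,0,0],
    [0,0,0],
  ],
  translation=[
    [10,1.5,0],
    [20,3,0],
    [25,4,0],
    [25,4,0],
    [25,3.5,0],
    [18,2.5,0],
    [10,1.5,0],
    [0,0,0],
    [0,0,-8],
    [0,0,-12],
    [0,0,-10],
    [0,0,-5],
    [0,0,0],
  ],
  hand=[0,0,0,0,0,0,0,0,0,0,0,0,0],
)

```text
time_s: 27.82
tool_pos: [0.5604, -0.0632, 0.1838]
tcp_rot: [-0.0, 0.997, 0.074, -0.001]
ft_force: [-0.8, -0.6, -2.9]
grip_width: 0.0255
grasp_force: 59.2
```

Run:
```python
from h import *
state(); o=robot.get_obs(); print(o["tool_pos"],(o["tool_pos"][:2]-O)@R,yaw()[0],o["ft_force"].round(1))
```

```text
top caps [(94, array([-47.6,  50.8, 107. ]), np.float64(110.4)), (95, array([-123. ,   50.8,  100.1]), np.float64(102.9))]
top grip []
lever 247 [-100.2  178.4  304.1]
scene caps [(68, array([-47.4,  48.7, 109.9]), np.float64(112.7)), (83, array([-120.2,   -1.6,  101.7]), np.float64(103.9)), (67, array([-46.3,  -0.8, 110.4]), np.float64(113.2)), (86, array([-120.5,  -51.3,  101.9]), np.float64(104.7)), (67, array([-46.7, -50.4, 110. ]), np.float64(112.6))]
scene grip [(30, array([-72.9,  -2. , 221.7]), np.float64(228.3))]
lever 137 [-99.1 174.8 303.6]
[ 0.56094108 -0.06321454  0.18449442] [-0.08543587  0.00034367] -81.47360219594796 [-0.5 -0.4 -4.2]
```

carry_out(
  rot=[
    [0,0,0],
    [0,0,0],
    [0,0,0],
    [0,0,0],
    [0,0,0],
    [0,0,0],
    [0,0,0],
    [0,0,0],
    [0,0,0],
    [0,0,0],
    [0,0,0],
    [0,0,0],
    [0,0,0],
    [0,0,0],
  ],
  translation=[
    [6,1,0],
    [10,1.5,0],
    [12,1.5,0],
    [12,1.5,0],
    [6.5,1,0],
    [0,0,-1],
    [0,0,-1.5],
    [0,0,-1],
    [0,0,0],
    [0,0,0],
    [0,0,0],
    [0,0,30],
    [0,0,50],
    [0,0,50],
  ],
  hand=[0,0,0,0,0,0,0,0,1,1,1,1,1,1],
)

```text
time_s: 29.68
tool_pos: [0.607, -0.0567, 0.3122]
tcp_rot: [-0.0, 0.997, 0.074, -0.0]
ft_force: [0.6, -0.5, -0.4]
grip_width: 0.0853
grasp_force: 0.0
```

Run:
```python
from h import *
state(); o=robot.get_obs(); print(o["tool_pos"],(o["tool_pos"][:2]-O)@R,yaw()[0],o["ft_force"].round(1),w(-.098,.181)-o["tool_pos"][:2])
```

```text
top caps [(96, array([-76.3,  49.8,  97.5]), np.float64(100.4))]
top grip []
lever 252 [-100.2  178.1  304.4]
scene caps [(15, array([-84. ,  43.1,  98.3]), np.float64(102.2)), (87, array([-73.8,  -2.5,  98.8]), np.float64(101.7)), (82, array([-74.6, -51.4,  99. ]), np.float64(102.0))]
scene grip [(91, array([-34.7,  -3.9, 221.7]), np.float64(225.7))]
lever 19 [-109.2  197.1  279.1]
[ 0.61085701 -0.05680267  0.31707842] [-0.0351196  -0.00064902] -81.49580761737596 [ 0.9 -0.1 -0.2] [-0.08889045  0.17043708]
```

carry_out(
  rot=[
    [0,0,0.12],
    [0,0,0.18],
    [0,0,0.18],
    [0,0,0.18],
    [0,0,0.18],
    [0,0,0.18],
    [0,0,0.18],
    [0,0,0.18],
    [0,0,0.18],
    [0,0,0.01],
    [0,0,0],
    [0,0,0],
    [0,0,0],
    [0,0,0],
    [0,0,0],
    [0,0,0],
    [0,0,0],
    [0,0,0],
    [0,0,0],
  ],
  translation=[
    [0,0,30],
    [-10,12,0],
    [-16,32,0],
    [-16,34,0],
    [-16,34,0],
    [-16,34,0],
    [-12,24,0],
    [0,0,0],
    [0,0,0],
    [0,0,0],
    [0,0,-25],
    [0,0,-25],
    [0,0,-12],
    [0,0,0],
    [0,0,0],
    [0,0,0],
    [0,0,0],
    [0,0,0],
    [0,0,0],
  ],
  hand=[1,1,1,1,1,1,1,1,1,1,1,1,1,1,0,0,0,0,0],
)

```text
time_s: 32.15
tool_pos: [0.522, 0.1134, 0.2795]
tcp_rot: [0.001, 0.653, 0.757, 0.001]
ft_force: [1.3, -1.3, 5.1]
grip_width: 0.0202
grasp_force: 58.5
```

carry_out(
  rot=[
    [0,0,0],
    [0,0,0],
    [0,0,0],
    [0,0,0],
    [0,0,0],
    [0,0,0],
    [0,0,0],
    [0,0,0],
    [0,0,0],
    [0,0,0],
    [0,0,0],
    [0,0,0],
    [0,0,0],
    [0,0,0],
    [0,0,0],
  ],
  translation=[
    [-12.8,-1.9,-10],
    [-11.7,-1.7,-11.2],
    [-10.7,-1.6,-12.3],
    [-9.4,-1.4,-13.3],
    [-8.1,-1.2,-14.1],
    [-6.6,-1,-14.8],
    [-5.3,-0.8,-15.5],
    [-3.8,-0.6,-15.8],
    [-2.3,-0.3,-16.1],
    [-0.7,-0.1,-16.3],
    [0.8,0.1,-16.3],
    [2.4,0.4,-16.2],
    [1.5,0.2,-4],
    [0,0,-2],
    [0,0,0],
  ],
  hand=[0,0,0,0,0,0,0,0,0,0,0,0,0,0,0],
)

```text
time_s: 34.02
tool_pos: [0.4527, 0.103, 0.1011]
tcp_rot: [-0.001, 0.653, 0.758, -0.001]
ft_force: [-4.1, -1.5, 7.8]
grip_width: 0.0205
grasp_force: 77.5
```

carry_out(
  rot=[
    [0,0,0],
    [0,0,0],
    [0,0,0],
    [0,0,0],
    [0,0,0],
    [0,0,0],
    [0,0,0],
    [0,0,0],
    [0,0,0],
    [0,0,0],
    [0,0,0],
    [0,0,0],
    [0,0,0],
    [0,0,0],
    [0,0,0],
    [0,0,0],
  ],
  translation=[
    [0,0,-2],
    [0,0,0],
    [-1.5,-0.2,8],
    [-2.4,-0.4,16.2],
    [-0.8,-0.1,16.3],
    [0.7,0.1,16.3],
    [2.3,0.3,16.1],
    [3.8,0.6,15.8],
    [5.3,0.8,15.5],
    [6.6,1,14.8],
    [8.1,1.2,14.1],
    [9.4,1.4,13.3],
    [10.7,1.6,12.3],
    [11.7,1.7,11.2],
    [12.8,1.9,10],
    [0,0,0],
  ],
  hand=[0,0,0,0,0,0,0,0,0,0,0,0,0,0,0,0],
)

```text
time_s: 36.02
tool_pos: [0.5218, 0.1134, 0.2793]
tcp_rot: [0.0, 0.653, 0.757, 0.001]
ft_force: [-0.5, -0.2, 4.6]
grip_width: 0.02
grasp_force: 59.7
```

carry_out(
  rot=[
    [0,0,0],
    [0,0,0],
    [0,0,0],
    [0,0,0],
    [0,0,0],
    [0,0,0],
    [0,0,0],
    [0,0,0],
    [0,0,0],
  ],
  translation=[
    [0,0,0],
    [0,0,0],
    [0,0,0],
    [0,0,30],
    [0,0,40],
    [0,0,40],
    [-30,30,0],
    [-40,40,0],
    [0,0,0],
  ],
  hand=[1,1,1,1,1,1,1,1,1],
)

```text
time_s: 37.15
tool_pos: [0.4477, 0.1871, 0.3895]
tcp_rot: [-0.001, 0.649, 0.76, 0.001]
ft_force: [0.4, 0.0, -0.4]
grip_width: 0.0859
grasp_force: 0.0
```

Run:
```python
from h import *
state()
im,P=cam("scene"); pic(cv2.resize(im[170:298,200:370],(768,576)),"p4"); print(robot.get_obs()["time_s"])
h=cv2.cvtColor(im,cv2.COLOR_RGB2HSV); q=P.copy(); q[...,:2]=(P[...,:2]-O)@R
m=(h[...,0]>100)&(h[...,0]<130)&(h[...,1]>110)&(abs(q[...,1])<.08)&(q[...,0]>0)&(q[...,0]<.08)&(q[...,2]>.07)&(q[...,2]<.13)
k,l,st,_=cv2.connectedComponentsWithStats(m.astype(np.uint8))
print([(int(st[j,4]),(q[l==j].mean(0)*1e3).round(1),(q[l==j].max(0)*1e3).round(1),(q[l==j].min(0)*1e3).round(1)) for j in range(1,k) if st[j,4]>3])
```

```text
top caps [(95, array([-76.5, -48.8,  97.2]), np.float64(100.6)), (94, array([-76.4,   0.7,  97.3]), np.float64(100.6)), (96, array([-76.3,  49.8,  97.2]), np.float64(100.8))]
top grip [(91, array([-38.1,   0.8, 221.5]), np.float64(224.7))]
lever 244 [-100.   178.5  304.1]
scene caps [(15, array([-83.7,  42.7,  99.3]), np.float64(103.2)), (85, array([-74. ,  -2.5,  98.6]), np.float64(101.8)), (11, array([14.4, 47.1, 99.7]), np.float64(102.2)), (80, array([-74.4, -51.4,  98.9]), np.float64(101.8))]
scene grip [(88, array([-35. ,  -3.7, 221.9]), np.float64(226.1))]
lever 131 [-97.8 175.6 305.5]
37.3
[(18, array([14.8, 46.9, 99.6]), array([ 18.4,  57.8, 116.2]), array([11.5, 36.9, 90. ])), (14, array([14.4, -3.2, 97.5]), array([ 18.2,   6.5, 101.5]), array([ 11.9, -10.4,  91.1])), (11, array([ 14.8, -52.9,  98.3]), array([ 17.4, -41.8, 103.3]), array([ 11.4, -61.6,  92.6]))]
```

View pics/p4.png

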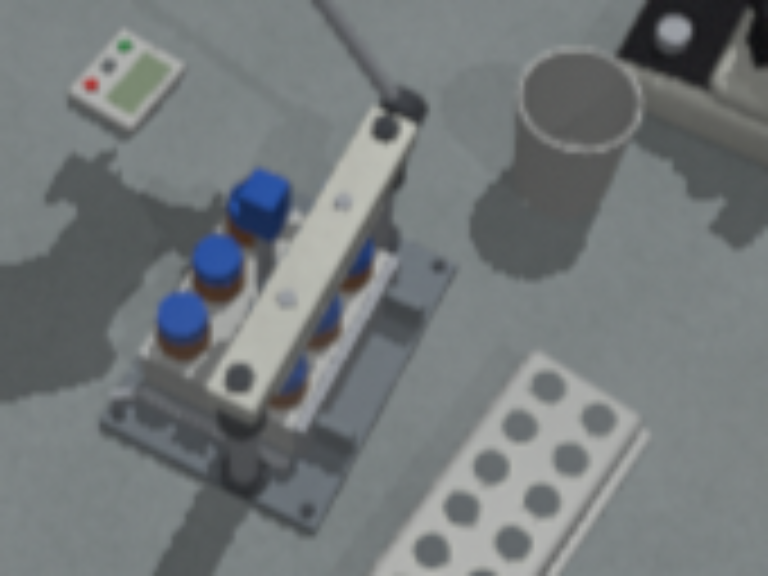

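The rack is seated, the lever is up and nothing was disturbed. The rear caps at (290,378), (323,318) and (358,262) are partly hidden, so I'll compare their rear edges with the front caps I know are pressed.

Run:
```python
from h import *
im,P=cam("scene")
h=cv2.cvtColor(im,cv2.COLOR_RGB2HSV); q=P.copy(); q[...,:2]=(P[...,:2]-O)@R
b=(h[...,0]>100)&(h[...,0]<130)&(h[...,1]>110)
for c in(0,-76):
  for y in(-52,-3,48):
    m=b&(abs(q[...,1]*1e3-y)<14)&(abs(q[...,0]*1e3-c-14.8)<3.5)&(q[...,2]>.07)&(q[...,2]<.115)
    z=np.sort(q[m][:,2]*1e3).round(1); print(c,y,len(z),z)
d=np.load("s0.npz")
```

```text
0 -52 10 [ 95.9  96.2  97.   97.  100.  100.4 100.6 101.1 101.3 102.7]
0 -3 12 [ 91.3  96.   97.9  98.2  99.2  99.3  99.5  99.6 100.1 100.2 100.3 101.7]
0 48 17 [ 92.1  93.6  95.4  95.5  96.3  96.7  97.6  98.8  98.8  98.8  99.1  99.7
  99.7 100.1 100.3 101.  103.9]
-76 -52 17 [ 93.7  93.8  95.3  96.6  97.1  97.6  97.9  98.2  98.3  98.8  98.9 100.
 100.6 101.2 101.2 101.4 104.4]
-76 -3 16 [ 92.2  93.   94.5  94.7  95.8  96.2  97.1  98.1  99.5  99.7 100.6 100.7
 101.7 102.  103.1 103.4]
-76 48 0 []
```

Both rows show the same heights: tops at about 98–101 mm, against 106–109 mm when loose. All six caps are home, so I'll hand in.

```bash
python3 -c "
from plant import robot
print(robot.close_job())"
```

```text
the job is handed in; nothing more can be done
None
```

I handed the job in at about 37 s: the camera measurements show all six caps pressed home, the rack standing in the press and the lever up. The call returned no verdict, so I don't know how it was judged.

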